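# Mesh a spare spool on the reel's splined post and hold it down on its spring

## Robot

A 6-joint arm with a two-finger parallel gripper is mounted at the origin on the work surface. World frame = base frame: x ahead of the robot, y to its left, z up, the work surface at z = 0. Lengths are in m, angles in degrees, forces in N, time in s.
With the tool pointing down it reaches from about 0.25 to 0.8 m from the base axis. Payload 8.5 kg.
Tool frame: the origin (TCP) lies midway between the tips of the shut fingers; the grasp point (between the pads) lies 19 mm behind it (robot.grip_point_offset is the distance from the TCP to the grasp point, in m); z points along the fingers, x is the direction in which the jaws open and shut, and the axes are right-handed (so a half turn about z gives the same grasp; the last joint's range is limited). The gripper opens to 85 mm and grips with 20 to 120 N. Pads are 22 mm wide; open, the fingers measure 114 mm over their backs; the gripper's body (76 mm by 85 mm) begins 54 mm behind the grasp point. The pads swing forward as they close: fully open they stand 13 mm farther back than shut.
Start: joints at [0, 13.648, -0.773, 75.585, 0, 90], TCP at [0.525, -0, 0.231] pointing down, gripper open.
Joint ranges: [-152.45, 152.45], [-59.26, 108.67], [-65.41, 83.53], [-104.44, 129.93], [-82.83, 76.93], [-180, 180]. Speed limits (degrees/s): [127.2, 127.2, 159.86, 180, 180, 180].

## Interface

Orientations are given as a 3x3 rotation matrix whose columns are the frame's x, y, z axes.
In Python, from bench import robot gives the robot as it stands.
- The arm moves only by the tool servo_tool, never from a script. Its argument "steps" is a list of rows, each an object of numbers: "x", "y", "z": the shift along the tool's x, y, z in cm; "turn": the turn about the tool's z in rad. In form: [{"x": .., "y": .., "z": .., "turn": ..}, ...]. A call has 1 to 12 rows; each row shifts and turns the commanded pose from where the row before left it, along the tool's axes as they then stand; what a row does not reach is not made up. A row lasts 1/8 s, in which the tool goes at most 62.5 mm and 10.7 degrees, less where a joint would pass 70% of its speed; a pose out of reach is approached as far as the arm can. A call with a gripper value outside its range is refused whole. "grip" is the finger opening in cm, from 0 to 8.54, set as the call begins (left out, the last holds). The fingers move at their own pace and stop on an object; "squeeze" is the grip in N (left out, the last holds). Time passes only in rows, so rows that do not move let the fingers close. It gives the time, the measured TCP pose, the force and the opening at its end, in the units of the state.
- robot.state(): the state, without advancing time (a new reading comes with each control period).
- robot.read_camera(name): name is "scene" or "side" or "wrist"; returns a dict with "pixels" (480x640x3 uint8, blue, green, red), "fx", "fy", "cx", "cy" (pixels), "k1" (the pictures are not rectified: a ray, as slopes to the right and down, at radius r is drawn at 1 + k1 r^2 times it, then the intrinsics apply), "rvec" (rotation vector, rad) and "tvec" (3), from world to camera coordinates, as OpenCV has them. Camera axes: x right, y down, z forward; pixel columns grow to the right and rows downward; lengths in m; the calibration is good to about 2 mm. A picture is of the moment at which its call begins. There is no depth.
- robot.finish_job(): hands the job in, once; it reports no verdict.
Trained networks look in the newest picture that a camera, given by its name, has taken for a name from the list of things; names that differ only in an ending like _2 or _b are one class to them, and where a whole thing is asked for, a point or a joint stands for the part that bears it (a point fixed in the world has none). Each returns a list of dicts, best first, with "conf" (0 to 1); they miss things now and then, are a little off and sometimes report something else, mostly with a low value. They report only what shows in the picture. A call takes as long as a camera call. They do not tell look-alikes from the thing itself.
- robot.search_frame(camera, thing): "position" ([column, row] in pixels, amid what is visible of it).
The state is a dict: "clock": time; "q": joint angles; "qvel": joint speeds; "effort": joint torques, N m; "ee_pos": TCP position; "ee_rot": TCP orientation; "force": force on the tool from outside, world axes, zero at the start; "torque": the same for the moment, N m; "grip_width": opening from 0.0 (shut) to 1.0 (fully open).
Only numpy, scipy, OpenCV 4.12 (cv2) and the standard library are available. Lean on these libraries where they do the work, as an engineer would, in place of code of your own. Each camera call takes 0.05 s, during which the arm holds its last target.

## Task

Rebuild the red reel: thread the black collar and then the brass collar down its upright splined post, each fully home, and then put the blue-flanged spool on the post, turned so that the cross-shaped bore meshes with the splines and it slides down onto the collars. Push the spool on down so that the white spring seat is pressed in by well over half of its 8 mm travel, and finish while still holding it pressed down there. Leave the clear boxes, the float and the torch alone.

Things in the scene. Friction and masses are not known exactly. Their poses are not given: they have to be found in the camera images.
- reel: Red round housing (76 mm across, top 42 mm up) fixed on a dark round foot (120 mm across, 10 mm high); random place and yaw. Origin: centre of the foot's underside; z up along the post. A low crank with two black knobs sticks out to its +x (to 74 mm from the axis, top 32 mm up). The steel post on top has four splines, a cross with arms along the reel's x and y.
- post_tip (a point): Top of the fixed post, on its axis, 102 mm above the work surface. From 88 up to 102 mm the post is a round pilot pin 9 mm thick. From 42 to 88 mm it is the cross: each bar 22 mm long overall, 6 mm wide (the last 3 mm, 85 to 88 mm, stepped in to 20 x 4 mm). Its axes are the reel's.
- seat_top (a point): Centre of the upper face of the white spring seat, a ring 35 mm across round the post, on which the collars rest; 56 mm above the work surface when not pressed.
- seat (a joint): How far the white seat is pressed down, in m: 0 up, 0.008 at its stop. Spring: it starts to give at 3 N and takes about 5.8 N for 4 mm and 8.6 N for the full 8 mm. It springs back if let go. It carries collars and spool without giving.
- black_collar: Loose black ring, 46 mm outside, 26 mm bore, 10 mm high, lying flat on the work surface; about 30 g. Origin: centre of its underside, z up. It goes on first: home, its underside is at height 56 mm, on the seat.
- brass_collar: Loose brass ring, 40 mm outside, 26 mm bore, 10 mm high, lying flat; about 60 g. Origin: centre of its underside, z up. It goes on second, on the black collar: underside at 66 mm.
- spool: Loose empty spool standing upright, 46 mm high, about 110 g. Origin: centre of its underside, z up. Blue flanges 58 mm across at heights 0 to 4 and 18 to 22 mm, a 42 mm barrel between; above, an aluminium boss 30 mm square from 22 to 46 mm, flat sides facing the spool's x and y: grip it here. Resting meshed on both collars its underside is at height 76 mm; fully pressed, at 68 mm.
- spool_top (a point): Centre of the boss's upper face, 46 mm above the underside. The cross-shaped bore goes right through, arms along the spool's x and y, each slot 25 mm long overall and 8 mm wide, so it meshes at any quarter turn, within about 5 degrees. Not meshed, the spool stops on the splines with its underside at 85 to 88 mm.
- lure_boxes: Bystander: stack of three clear lure boxes, 100 x 150 mm, 101 mm high. Origin: centre of the underside.
- float: Bystander: green float with white stem, 48 mm across, 82 mm high, standing. Origin: centre of the underside.
- torch: Bystander: black torch lying along its x, about 130 mm long, 34 mm thick, toggle switch on top. Origin: under its middle.
There are look-alikes about, which are no part of the job. Of the things that look like the reel, take the one that is farthest from the robot's base at the start.

How it is judged (in metres and radians):
On the way, in this order (a step that is already met when the one before it is completed fails the run):
1. the black collar is home on the seat (horizontal distance between black_collar and reel below 0.004 m and z of black_collar in the frame of reel below 0.059 m and angle between black_collar's own z axis and vertical below 0.12 rad), for 0.2 s.
2. the brass collar is home on the black one (all of step 1 and horizontal distance between brass_collar and reel below 0.004 m and z of brass_collar in the frame of reel below 0.069 m and angle between brass_collar's own z axis and vertical below 0.12 rad and z of brass_collar in the frame of black_collar above 0.007 m), for 0.2 s.
3. the spool is meshed with the splines and down on the collars (all of step 2 and horizontal distance between spool and reel below 0.004 m and z of spool in the frame of reel below 0.08 m and angle between spool's own z axis and vertical below 0.12 rad and (angle between the x axis of spool and the x axis of reel, either way round below 0.15 rad or angle between the x axis of spool and the y axis of reel, either way round below 0.15 rad) and z of spool in the frame of brass_collar above 0.007 m), for 0.1 s.
At the end, for the whole second after the job is handed in: Black collar on the seat, brass collar on it, spool on that: all within 4 mm of the post axis, upright to 0.12 rad, down to within 4 mm of their rest heights, the spool's cross within 0.15 rad of the splines; seat pressed in over 4 mm, spool at rest, gripper bearing on it with over 2 N (all of step 3 and value of joint seat above 0.004 m and contact force between the fingers and spool above 2 N and linear speed of spool below 0.02 m/s); the arm keeps its last pose, push and grip.
It fails at once if the lure boxes is pushed more than 30 mm or tipped over (distance of lure_boxes from where it was at the start of the episode above 0.03 m or angle between lure_boxes's own z axis and vertical above 0.5 rad).
It fails at once if the float is pushed more than 30 mm or tipped over (distance of float from where it was at the start of the episode above 0.03 m or angle between float's own z axis and vertical above 0.5 rad).
It fails at once if the torch is pushed more than 30 mm or tipped over (distance of torch from where it was at the start of the episode above 0.03 m or angle between torch's own z axis and vertical above 0.5 rad).
It also fails if it takes over 72 s, if anything falls off the work surface, if the arm or the gripper's body presses on something with over 40 N, if the wrist force passes 120 N, or if a joint passes its speed limit or range.

## Working session

There is one attempt and no reset: what is moved stays moved. The work goes in short steps, Python scripts to look and compute and a tool call to move; the robot and the scene stay as the last step left them, time stands still between calls to the robot, and variables do not carry over. Pictures are saved under pics/ and viewed, and the job is handed in when it is done.

Besides the shell and the picture viewer there is one more tool, called after "Request:" as name(argument=value, ...), one argument or row to a line, values as JSON. servo_tool: Moves the arm, as the interface text tells. Its arguments: {"type":"object","properties":{"steps":{"type":"array","items":{"type":"object","properties":{"x":{"type":"number"},"y":{"type":"number"},"z":{"type":"number"},"turn":{"type":"number"}}}},"grip":{"type":"number"},"squeeze":{"type":"number"}},"required":["steps"]}

```bash
ls; mkdir -p pics
cat > h.py <<'E'
import cv2,numpy as np
from bench import robot
def save(c,fn,pic=None):
    p=pic or robot.read_camera(c); cv2.imwrite('pics/'+fn,p['pixels']); return p
def cal(p):
    K=np.array([[p['fx'],0,p['cx']],[0,p['fy'],p['cy']],[0,0,1]],float)
    D=np.array([p['k1'],0,0,0],float)
    R=cv2.Rodrigues(np.array(p['rvec'],float))[0]; t=np.array(p['tvec'],float).reshape(3)
    return K,D,R,t
def ray(p,uv):
    K,D,R,t=cal(p)
    u=cv2.undistortPoints(np.array([[uv]],float),K,D)[0,0]
    return -R.T@t, R.T@np.array([u[0],u[1],1])
def onz(p,uv,z):
    o,d=ray(p,uv); return (o+d*(z-o[2])/d[2])
def proj(p,X):
    K,D,R,t=cal(p)
    return cv2.projectPoints(np.array(X,float).reshape(-1,1,3),cv2.Rodrigues(R)[0],t,K,D)[0][:,0]
E
python3 - <<'E'
from h import *
for c in ['scene','side','wrist']:
    p=save(c,c+'0.png'); print(c,p['fx'],p['k1'],onz(p,(320,240),0),ray(p,(320,240))[0])
    for t in ['reel','black_collar','brass_collar','spool','lure_boxes','float','torch']:
        print(t,[(np.round(d['position']),round(d['conf'],2),onz(p,d['position'],0.03).round(3)[:2]) for d in robot.search_frame(c,t)])
print(robot.state())
E
```

```text
pics
scene 450.0679334796821 -0.03137776005631224 [ 0.43850544 -0.00744575  0.        ] [ 1.2283113  -0.09598843  1.20086118]
reel [(array([434., 170.]), 0.82, array([0.224, 0.421])), (array([379., 189.]), 0.69, array([0.282, 0.215])), (array([374., 261.]), 0.68, array([0.556, 0.144])), (array([295., 215.]), 0.64, array([ 0.351, -0.076]))]
black_collar [(array([304., 248.]), 0.55, array([ 0.482, -0.064]))]
brass_collar []
spool [(array([244., 254.]), 0.73, array([ 0.478, -0.247])), (array([350., 331.]), 0.28, array([0.767, 0.032]))]
lure_boxes [(array([374., 261.]), 0.63, array([0.555, 0.141])), (array([349., 330.]), 0.62, array([0.765, 0.031]))]
float [(array([465., 270.]), 0.47, array([0.625, 0.405]))]
torch []
side 550.5778643208456 -0.13588625466290208 [ 0.50582991 -0.1565824   0.        ] [0.38051174 0.94905622 1.04033817]
reel [(array([388., 262.]), 0.97, array([ 0.318, -0.06 ])), (array([284., 327.]), 0.84, array([0.553, 0.176])), (array([413., 362.]), 0.76, array([0.255, 0.242])), (array([427., 438.]), 0.64, array([0.228, 0.422]))]
black_collar [(array([322., 264.]), 0.73, ar
[... 1296 characters left out ...]
 7.55821187e+01,
        4.94446596e-04,  9.00009779e+01]), 'qvel': array([ 0.07583081,  0.16547818,  0.14012944, -0.00760921,  0.08508118,
       -0.00507662]), 'effort': array([ 4.96596112e-04, -5.38589931e+01,  3.46688247e+01,  2.78154221e-03,
        1.09061602e-04, -8.13163979e-05]), 'ee_pos': array([ 5.24987237e-01, -1.23311946e-05,  2.31271973e-01]), 'ee_rot': array([[ 9.99999997e-01, -4.55997422e-05, -6.30557386e-05],
       [-4.55991980e-05, -9.99999999e-01,  8.63152018e-06],
       [-6.30561321e-05, -8.62864486e-06, -9.99999998e-01]]), 'force': array([ 0.82924329, -0.35734925, -0.18593847]), 'torque': array([ 0.0185725 , -0.01197896,  0.01911056]), 'grip_width': 1.0024003081965138}
```

View pictures.

View pics/scene0.png

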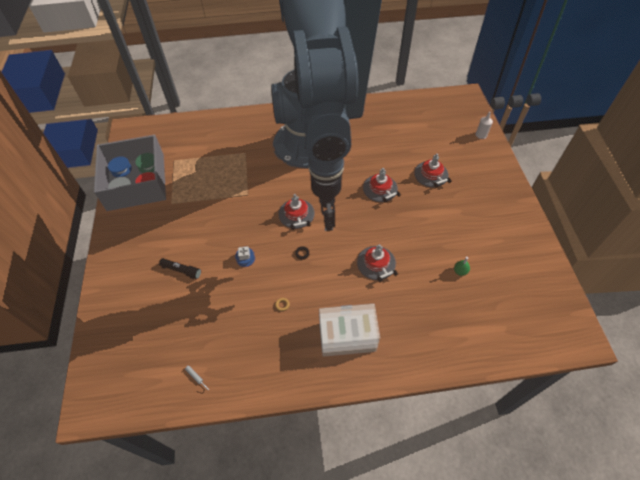

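View pics/side0.png

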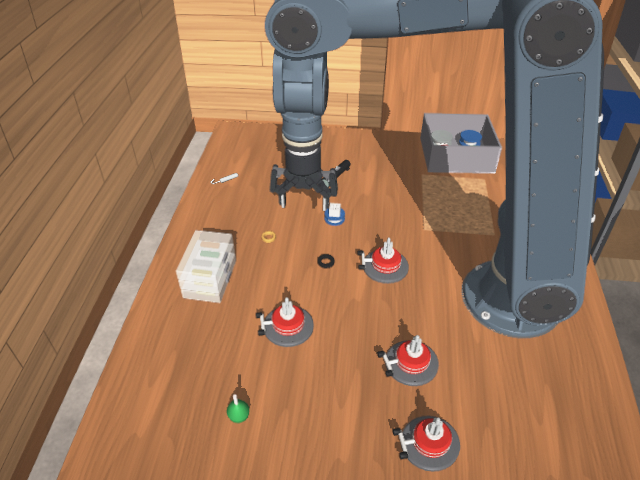

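View pics/wrist0.png

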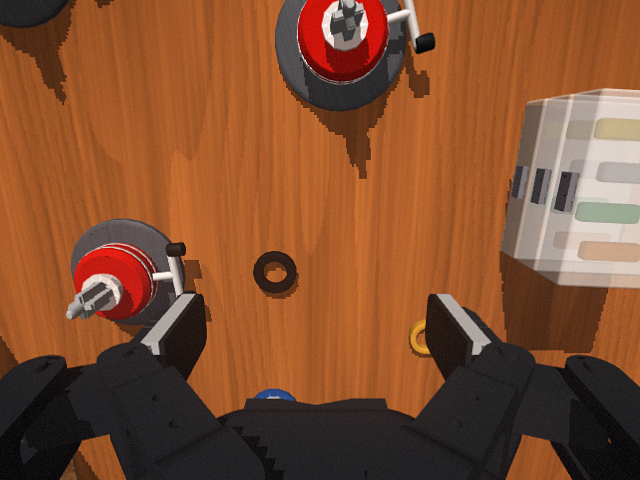

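Run:
```python
from h import *
import pickle
P={c:robot.read_camera(c) for c in ['scene','side','wrist']}
pickle.dump(P,open('P0.pkl','wb'))
tiles=[]
def crop(c,u,v,w=40):
    im=P[c]['pixels']; 
    m=cv2.copyMakeBorder(im,80,80,80,80,cv2.BORDER_CONSTANT)
    t=m[v+80-w:v+80+w,u+80-w:u+80+w]; return cv2.resize(t,(260,260),interpolation=cv2.INTER_CUBIC)
a=np.hstack([crop('scene',374,261),crop('side',284,322),crop('wrist',350,45,70)])
b=np.hstack([crop('scene',244,254,25),crop('side',333,214,25),crop('wrist',275,400,60)])
cv2.imwrite('pics/c0.png',np.vstack([a,b]))
```

```text
(no output)
```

View pics/c0.png

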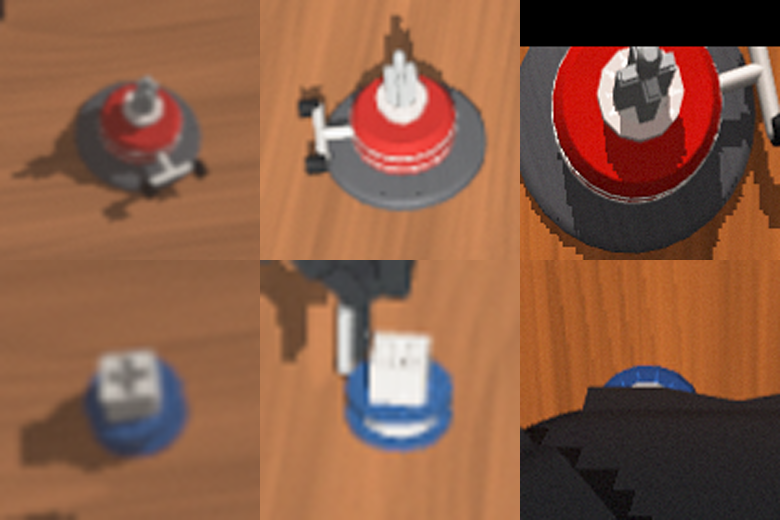

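Request:
servo_tool(
  steps=[
    {"x": 1, "y": -5, "z": -1},
    {"x": 1, "y": -5, "z": -1},
    {"y": -4},
    {},
    {},
  ],
)

```text
invalid input at $.steps[0]: expected keys x, y, z, turn
```

Run:
```python
from h import *
import pickle
p=save('wrist','w1.png'); pickle.dump(p,open('w1.pkl','wb'))
print(robot.state()['ee_pos'],robot.state()['clock'])
```

```text
[5.24954537e-01 2.04928250e-05 2.31281092e-01] 1.4
```

View pics/w1.png

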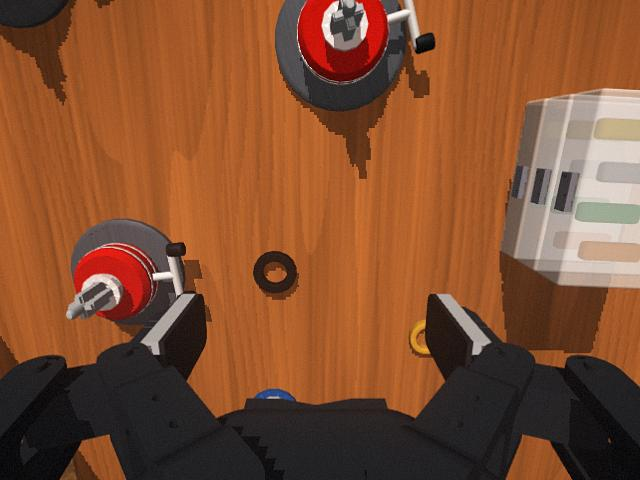

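The unmoved view again; all four keys are required.

Request:
servo_tool(
  steps=[
    {"x": 1, "y": -5, "z": -1, "turn": 0},
    {"x": 1, "y": -5, "z": -1, "turn": 0},
    {"x": 0, "y": -4, "z": 0, "turn": 0},
    {"x": 0, "y": 0, "z": 0, "turn": 0},
    {"x": 0, "y": 0, "z": 0, "turn": 0},
  ],
)

```text
clock: 2.02
ee_pos: [0.5448, 0.1398, 0.2511]
ee_rot: [[1.0, 0.001, -0.0], [0.001, -1.0, -0.0], [-0.0, 0.0, -1.0]]
force: [-0.1, 0.1, -0.3]
grip_width: 0.999
```

Run:
```python
from h import *
import pickle
p=save('wrist','w1.png'); pickle.dump(p,open('w1.pkl','wb'))
print(robot.state()['ee_pos'],robot.state()['clock'])
```

```text
[0.5448384  0.13936203 0.25121579] 2.075
```

View pics/w1.png

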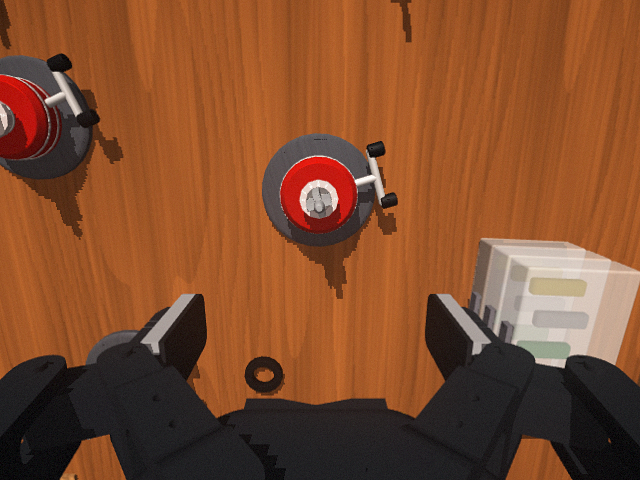

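Run:
```python
from h import *
import pickle
p=pickle.load(open('w1.pkl','rb')); im=p['pixels']
c=cv2.resize(im[120:260,250:410],None,fx=5,fy=5,interpolation=cv2.INTER_CUBIC)
cv2.imwrite('pics/w1c.png',cv2.resize(c,(800,600)) if 0 else c[:600] if c.shape[0]<=600 else cv2.resize(c,(685,600)))
```

```text
(no output)
```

View pics/w1c.png

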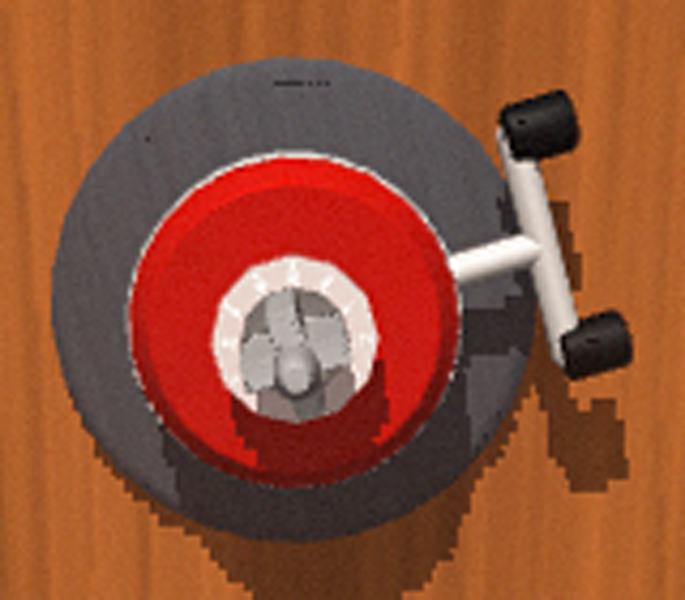

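Run:
```python
from h import *
import pickle
p=pickle.load(open('w1.pkl','rb'))
s=600/700*5
f=lambda a,b:(250+a/s-.4,120+b/s-.4)
for n,q,z in [('foot',(294.5,298.5),.009),('tip',(297,358),.102),('seat',(296,340),.056),('redlow',(295,319),.03)]:
    print(n,f(*q),onz(p,f(*q),z))
print('knobs',onz(p,f(540,125),.025),onz(p,f(597,345),.025), 'barjoint',onz(p,f(540,247),.025))
P=pickle.load(open('P0.pkl','rb'))
# predict in other cams
X=[(.5475,.1505,.102),(.5475,.1505,.056),(.5475,.1505,.01)]
for c in P: print(c,proj(P[c],X).round(1))
```

```text
foot (318.3166666666667, 189.25) [0.54832667 0.15446535 0.009     ]
tip (318.90000000000003, 203.13333333333333) [0.54811293 0.15562752 0.102     ]
seat (318.6666666666667, 198.9333333333333) [0.54831447 0.15171576 0.056     ]
redlow (318.43333333333334, 194.03333333333333) [0.54829419 0.15248973 0.03      ]
knobs [0.60403654 0.19615488 0.025     ] [0.61966045 0.14565096 0.025     ] barjoint [0.60521254 0.16858642 0.025     ]
scene [[378.4 245.2]
 [376.9 253.5]
 [375.6 261.4]]
side [[286.3 298.2]
 [287.2 311.2]
 [288.  323.6]]
wrist [[348.8   5.3]
 [343.6  26.1]
 [339.8  41.2]]
```

Run:
```python
from h import *
import pickle
w=pickle.load(open('w1.pkl','rb')); P=pickle.load(open('P0.pkl','rb'))
print('tcp px',proj(w,[(.5448,.1394,.2512),(.5448,.1394,.2702),(.5448,.1394,.20)]))
def blob(p,box,kind):
    u0,v0,u1,v1=box; im=p['pixels'][v0:v1,u0:u1]; h=cv2.cvtColor(im,cv2.COLOR_BGR2HSV)
    m=(h[...,2]<60) if kind=='k' else ((h[...,0]>18)&(h[...,0]<32)&(h[...,1]>140)&(h[...,2]>120))
    n,l,s,ce=cv2.connectedComponentsWithStats(m.astype(np.uint8)); i=1+np.argmax(s[1:,4])
    c=cv2.findContours((l==i).astype(np.uint8),0,2)[0]; c=max(c,key=len)
    e=cv2.fitEllipse(c); return (e[0][0]+u0,e[0][1]+v0),e[1],s[i,4]
for p,b,k in [(P['wrist'],(240,240,310,305),'k'),(w,(235,350,300,398),'k'),(P['side'],(305,245,345,280),'k'),(P['scene'],(290,240,318,265),'k'),(P['side'],(255,225,282,250),'y'),(P['scene'],(270,292,296,316),'y')]:
    c,ax,n=blob(p,b,k); print(k,c,ax,n,onz(p,c,.005))
```

```text
tcp px [[314.06263169 300.80447129]
 [313.86549574 322.4782338 ]
 [314.41833838 261.70894152]]
k (274.4508171081543, 271.888147354126) (41.061920166015625, 41.95097732543945) 1012 [ 0.48181387 -0.07135013  0.005     ]
k (263.406587600708, 374.0822467803955) (35.021121978759766, 37.05842971801758) 826 [ 0.48193293 -0.0714874   0.005     ]
k (325.69884300231934, 260.3816165924072) (12.39599895477295, 15.850765228271484) 118 [ 0.48140145 -0.07435905  0.005     ]
k (301.56457138061523, 252.8018856048584) (10.551074028015137, 12.314030647277832) 56 [ 0.48121549 -0.07128354  0.005     ]
y (267.7022476196289, 235.8595266342163) (9.204585075378418, 11.868680953979492) 22 [ 0.65162458 -0.15204249  0.005     ]Traceback (most recent call last):
  File "<stdin>", line 12, in <module>
  File "<stdin>", line 8, in blob
    return _wrapfunc(a, 'argmax', axis=axis, out=out, **kwds)
    return bound(*args, **kwds)
ValueError: attempt to get argmax of an empty sequence
```

Request:
servo_tool(
  steps=[
    {"x": -1.26, "y": 4.22, "z": 3, "turn": 0},
    {"x": -1.26, "y": 4.22, "z": 3, "turn": 0},
    {"x": -1.26, "y": 4.22, "z": 3, "turn": 0},
    {"x": -1.26, "y": 4.22, "z": 4, "turn": 0},
    {"x": -1.26, "y": 4.22, "z": 4, "turn": 0},
    {"x": 0, "y": 0, "z": 1, "turn": 0},
    {"x": 0, "y": 0, "z": 0, "turn": 0},
  ],
  grip=6.0,
  squeeze=25,
)

```text
clock: 2.95
ee_pos: [0.4817, -0.0716, 0.0712]
ee_rot: [[1.0, -0.002, -0.001], [-0.002, -1.0, 0.0], [-0.001, -0.0, -1.0]]
force: [-0.1, -0.2, 0.5]
grip_width: 0.7
```

Run:
```python
from h import *
p=save('wrist','w2.png'); s=robot.state()
print(s['ee_pos'],s['clock'],s['force'])
m=cv2.cvtColor(p['pixels'],cv2.COLOR_BGR2HSV)
for z,r in [(.01,.023),(.01,.013),(0,.023)]:
    a=np.linspace(0,6.28,24,endpoint=False)
    X=np.c_[.4818+r*np.cos(a),-.0714+r*np.sin(a),0*a+z]
    for q in proj(p,X): cv2.circle(p['pixels'],tuple(int(v) for v in q.round()),1,(0,255,0) if z else (255,0,255),-1)
cv2.imwrite('pics/w2.png',p['pixels'])
```

```text
[ 0.48244688 -0.07116557  0.07187728] 3.0 [-0.61526565  0.42370603  0.83039001]
```

View pics/w2.png

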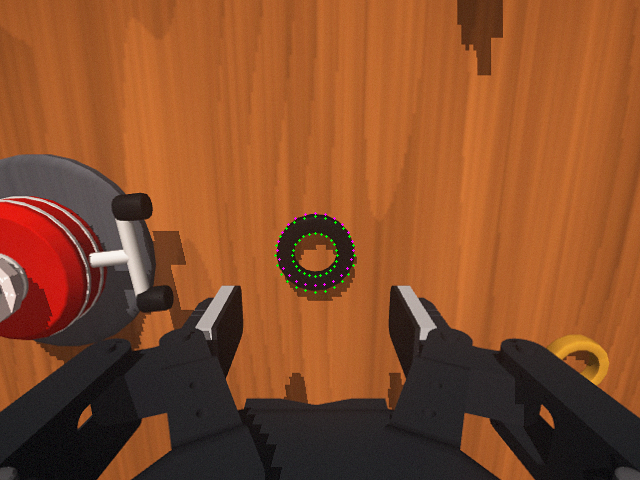

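Request:
servo_tool(
  steps=[
    {"x": 0, "y": 0, "z": 3, "turn": 0},
    {"x": 0, "y": 0, "z": 2.5, "turn": 0},
    {"x": 0, "y": 0, "z": 1, "turn": 0},
    {"x": 0, "y": 0, "z": 0.6, "turn": 0},
    {"x": 0, "y": 0, "z": 0, "turn": 0},
  ],
)

```text
clock: 3.62
ee_pos: [0.4824, -0.0708, 0.0008]
ee_rot: [[1.0, 0.0, 0.001], [0.0, -1.0, -0.0], [0.001, 0.0, -1.0]]
force: [-0.1, 0.3, 0.9]
grip_width: 0.7
```

Request:
servo_tool(
  steps=[
    {"x": 0, "y": 0, "z": 0, "turn": 0},
    {"x": 0, "y": 0, "z": 0, "turn": 0},
    {"x": 0, "y": 0, "z": 0, "turn": 0},
    {"x": 0, "y": 0, "z": 0, "turn": 0},
  ],
  grip=4.0,
)

```text
clock: 4.12
ee_pos: [0.4826, -0.071, 0.0013]
ee_rot: [[1.0, -0.0, 0.002], [-0.0, -1.0, 0.0], [0.002, -0.0, -1.0]]
force: [-1.3, -0.8, 5.3]
grip_width: 0.52
```

Run:
```python
from h import *
p=save('wrist','w3.png'); s=robot.state()
print(s['ee_pos'],s['clock'],s['force'],s['grip_width'])
```

```text
[ 0.48257824 -0.07101124  0.00134273] 4.175 [-1.09095043  1.58445062  4.853301  ] 0.5193163077521742
```

View pics/w3.png

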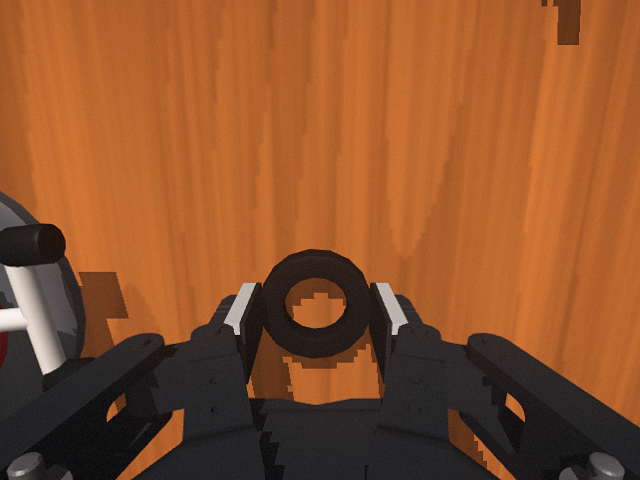

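Request:
servo_tool(
  steps=[
    {"x": 0, "y": 0, "z": -2, "turn": 0},
    {"x": 0, "y": 0, "z": -4, "turn": 0},
    {"x": 0, "y": 0, "z": -5, "turn": 0},
    {"x": 1.3, "y": -4, "z": -3.4, "turn": 0},
    {"x": 1.3, "y": -4.6, "z": 0, "turn": 0},
    {"x": 1.3, "y": -4.6, "z": 0, "turn": 0},
    {"x": 1.3, "y": -4.6, "z": 0, "turn": 0},
    {"x": 1.35, "y": -4.6, "z": 0, "turn": 0},
    {"x": 0, "y": 0, "z": 1, "turn": 0},
    {"x": 0, "y": 0, "z": 0, "turn": 0},
  ],
)

```text
clock: 5.42
ee_pos: [0.5466, 0.1527, 0.1337]
ee_rot: [[1.0, 0.001, -0.002], [0.001, -1.0, -0.001], [-0.002, 0.001, -1.0]]
force: [0.7, 0.8, -0.1]
grip_width: 0.513
```

Run:
```python
from h import *
import pickle
p=save('wrist','w4.png'); q=save('side','s4.png'); pickle.dump((p,q),open('w4.pkl','wb'));s=robot.state()
print(s['ee_pos'],s['clock'],s['force'],s['grip_width'])
im=q['pixels']; cv2.imwrite('pics/s4.png',cv2.resize(im[230:380,190:390],None,fx=4,fy=4,interpolation=cv2.INTER_CUBIC))
```

```text
[0.54706009 0.15206032 0.13444866] 5.525 [-0.04122394 -0.36325152 -0.44194491] 0.5159760606467133
```

View pics/w4.png

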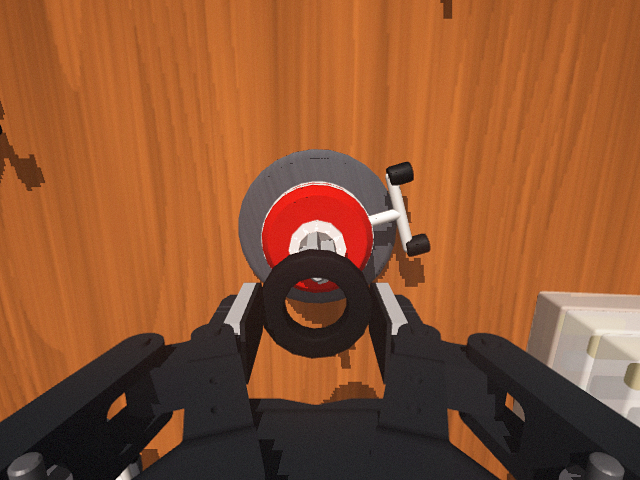

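View pics/s4.png

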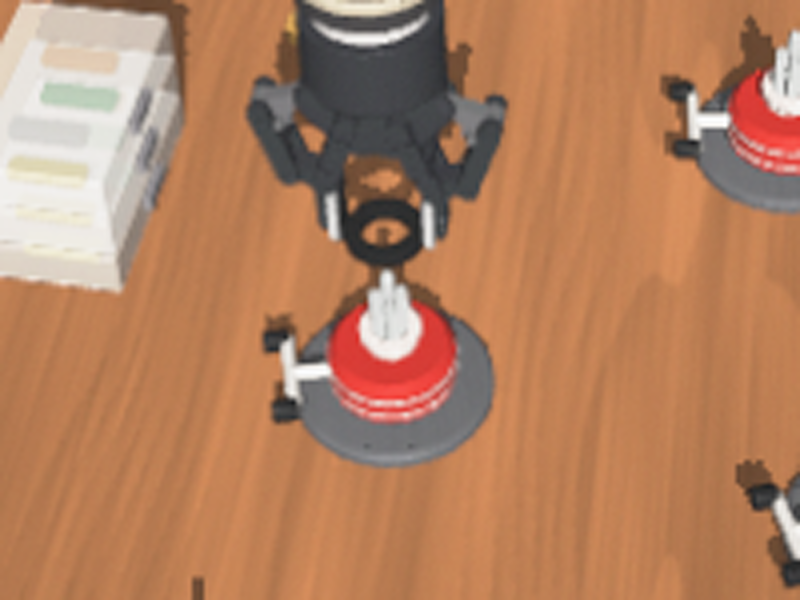

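```bash
cat >> h.py <<'E'
def overlay(p,x,y,yaw,box,f,fn):
    u0,v0,u1,v1=box
    im=cv2.resize(p['pixels'][v0:v1,u0:u1],None,fx=f,fy=f,interpolation=cv2.INTER_CUBIC)
    a=np.linspace(0,2*np.pi,120,endpoint=False)
    c,s=np.cos(np.radians(yaw)),np.sin(np.radians(yaw)); R=np.array([[c,-s],[s,c]])
    def dr(xy,z,col):
        xy=np.asarray(xy)@R.T+[x,y]
        q=(proj(p,np.c_[xy,np.full(len(xy),z)])-[u0,v0]+.5)*f-.5
        cv2.polylines(im,[np.round(q*8).astype(int)],True,col,1,cv2.LINE_AA,3)
    circ=lambda r:np.c_[r*np.cos(a),r*np.sin(a)]
    dr(circ(.06),.01,(0,255,0)); dr(circ(.0175),.056,(0,255,0)); dr(circ(.038),.03,(255,255,0)); dr(circ(.0045),.102,(255,0,255));dr(circ(.0045),.088,(255,0,255))
    l,w=.011,.003
    dr([(l,w),(w,w),(w,l),(-w,l),(-w,w),(-l,w),(-l,-w),(-w,-w),(-w,-l),(w,-l),(w,-w),(l,-w)],.085,(255,0,0))
    cv2.imwrite('pics/'+fn,im)
E
python3 - <<'E'
from h import *
import pickle
w1=pickle.load(open('w1.pkl','rb')); w4,s4=pickle.load(open('w4.pkl','rb'))
overlay(w1,.548,.153,16.5,(255,125,395,255),5,'o1.png')
overlay(w4,.548,.153,16.5,(230,140,430,290),4,'o4.png')
overlay(s4,.548,.153,16.5,(250,290,330,350),8,'os4.png')
print(onz(w4,(317,303),.139))
E
```

```text
[0.54782633 0.15372124 0.139     ]
```

View pics/o1.png

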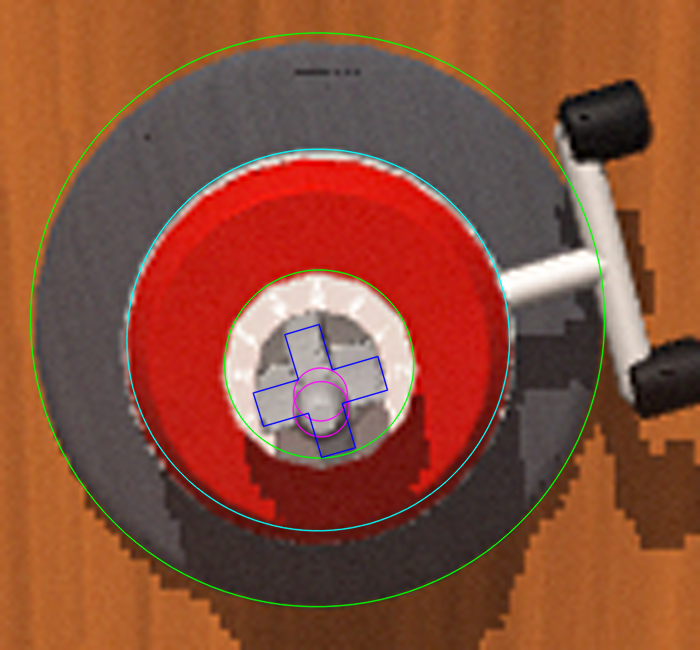

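View pics/o4.png

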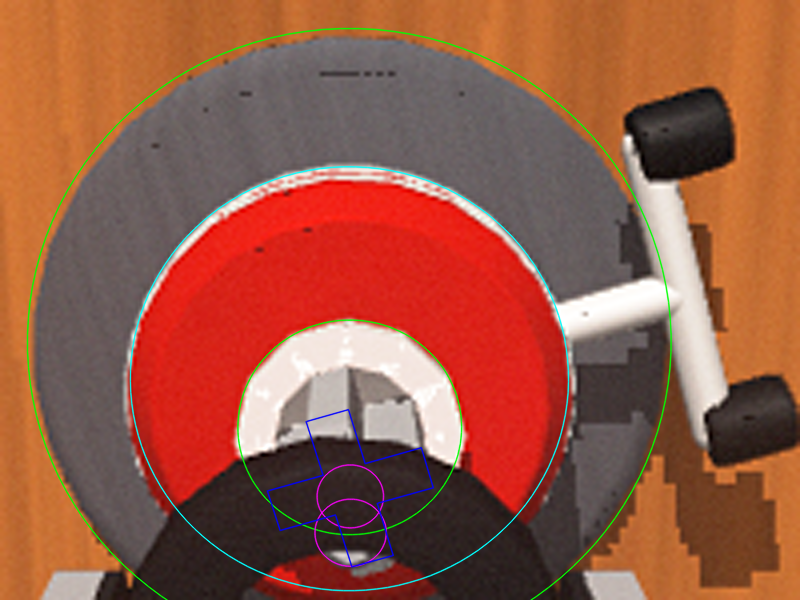

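View pics/os4.png

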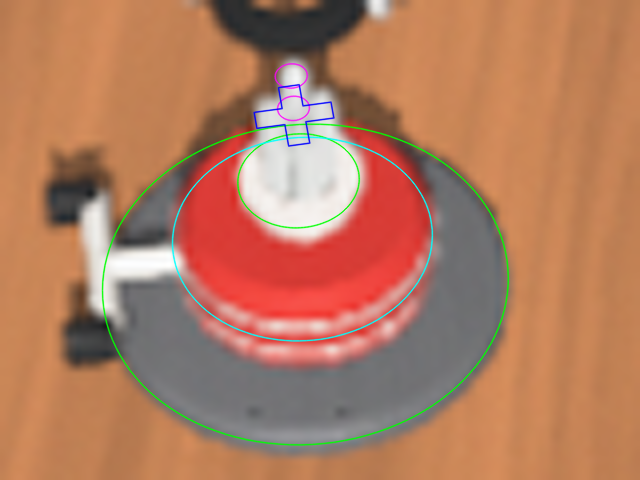

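```bash
cat >> h.py <<'E'
def ringfit(p,box,thr,z,r,x0):
    # fit outer silhouette of ring (bottom z, height 10) to dark mask bore centroid + outer ; returns bore-based center
    u0,v0,u1,v1=box; return None
E
python3 - <<'E'
from h import *
import pickle
w4,_=pickle.load(open('w4.pkl','rb'))
p3=dict(w4); p3['pixels']=cv2.imread('pics/w3.png')
for p,n in [(p3,'w3'),(w4,'w4')]:
    im=p['pixels'][235:370,250:385]; g=im.max(axis=2)
    u0,v0=250,235
    im2=cv2.resize(p['pixels'][235:370,250:385],None,fx=4,fy=4,interpolation=cv2.INTER_CUBIC)
    for z,r,c in [(.0087,.023,(0,255,0)),(-.0013,.013,(255,0,255)),(.0087,.013,(0,255,0))]:
        a=np.linspace(0,2*np.pi,100)
        X=np.c_[.5470+r*np.cos(a),.1521+r*np.sin(a),.1342+z+0*a]
        q=(proj(w4,X)-[u0,v0]+.5)*4-.5
        cv2.polylines(im2,[np.round(q).astype(int)],True,c,1)
    cv2.imwrite('pics/%so.png'%n,im2)
a=cv2.imread('pics/w3o.png');b=cv2.imread('pics/w4o.png');cv2.imwrite('pics/wo.png',cv2.resize(np.hstack([a,b]),(800,400)))
E
```

```text
(no output)
```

View pics/wo.png

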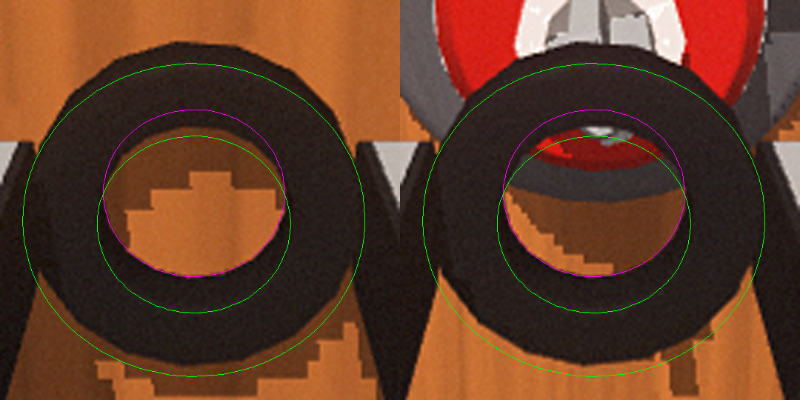

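Request:
servo_tool(
  steps=[
    {"x": 0.08, "y": 0, "z": 2, "turn": 0},
    {"x": 0, "y": 0, "z": 1.5, "turn": 0},
    {"x": 0, "y": 0, "z": 0.4, "turn": 0},
    {"x": 0, "y": 0, "z": 0, "turn": 0},
  ],
)

```text
clock: 6.02
ee_pos: [0.5482, 0.1527, 0.0953]
ee_rot: [[1.0, -0.001, -0.0], [-0.001, -1.0, -0.0], [-0.0, 0.0, -1.0]]
force: [-0.1, 0.3, 0.2]
grip_width: 0.517
```

Run:
```python
from h import *
import pickle
p=robot.read_camera('wrist'); s=robot.state()
print(s['ee_pos'],s['clock'],s['force'],s['grip_width'])
overlay(p,.548,.1525,16.5,(240,200,400,370),4,'o5.png')
```

```text
[0.54843747 0.15283348 0.09566105] 6.075 [-0.4026556   0.09880615 -0.51622892] 0.5217728642086746
```

View pics/o5.png

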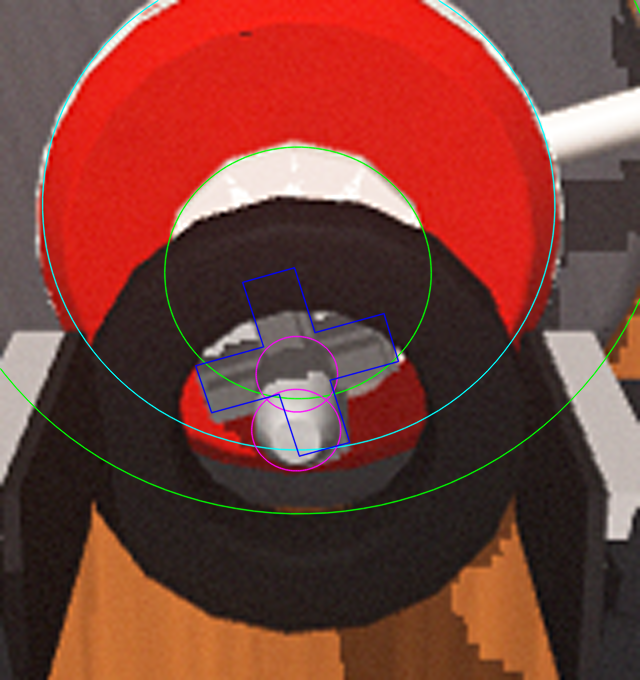

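Request:
servo_tool(
  steps=[
    {"x": -0.06, "y": 0.05, "z": 0.3, "turn": 0},
    {"x": 0, "y": 0, "z": 0.8, "turn": 0},
    {"x": 0, "y": 0, "z": 1, "turn": 0},
    {"x": 0, "y": 0, "z": 1, "turn": 0},
    {"x": 0, "y": 0, "z": 0.5, "turn": 0},
    {"x": 0, "y": 0, "z": 0, "turn": 0},
  ],
)

```text
clock: 6.82
ee_pos: [0.5473, 0.1524, 0.0587]
ee_rot: [[1.0, 0.0, -0.001], [0.0, -1.0, -0.0], [-0.001, 0.0, -1.0]]
force: [0.2, 0.5, 0.3]
grip_width: 0.518
```

Request:
servo_tool(
  steps=[
    {"x": 0, "y": 0, "z": 0.15, "turn": 0},
    {"x": 0, "y": 0, "z": 0, "turn": 0},
  ],
)

```text
clock: 7.08
ee_pos: [0.5478, 0.1525, 0.0579]
ee_rot: [[1.0, -0.0, 0.0], [-0.0, -1.0, 0.0], [0.0, -0.0, -1.0]]
force: [-0.1, 0.3, -0.3]
grip_width: 0.517
```

Request:
servo_tool(
  steps=[
    {"x": 0, "y": 0, "z": 0, "turn": 0},
    {"x": 0, "y": 0, "z": 0, "turn": 0},
    {"x": 0, "y": 0, "z": 0, "turn": 0},
  ],
  grip=6.4,
)

```text
clock: 7.45
ee_pos: [0.5477, 0.1525, 0.0579]
ee_rot: [[1.0, -0.0, 0.0], [-0.0, -1.0, 0.0], [0.0, -0.0, -1.0]]
force: [-0.1, 0.1, -0.3]
grip_width: 0.748
```

Run:
```python
from h import *
p=robot.read_camera('wrist'); s=robot.state()
print(s['ee_pos'],s['clock'],s['force'],s['grip_width'])
overlay(p,.5477,.1523,16.5,(220,180,420,380),3,'o6.png')
```

```text
[0.54768514 0.15253593 0.05785811] 7.5 [-0.74268864  0.74496287  0.23550474] 0.7474936938585661
```

View pics/o6.png

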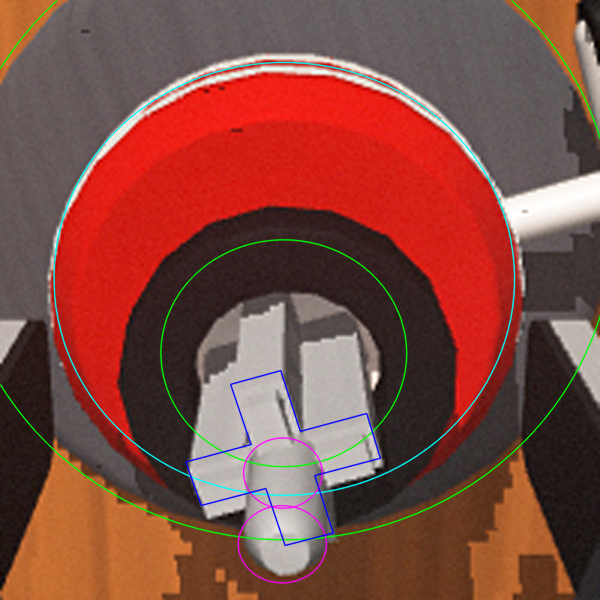

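Run:
```python
from h import *
p=robot.read_camera('wrist')
K,D,R,t=cal(p); 
d=np.array([.48245-.5477,-.0712-.1525,.0718-.0579])
p2=dict(p); p2['tvec']=t-R@d
print(onz(p2,(317,254),.005),onz(p2,(577,362),.005))
```

```text
[ 0.48395118 -0.07206401  0.005     ] [ 0.65405841 -0.14615846  0.005     ]
```

Request:
servo_tool(
  steps=[
    {"x": 0, "y": 0, "z": -2, "turn": 0},
    {"x": 0, "y": 0, "z": -5, "turn": 0},
    {"x": 0, "y": 0, "z": -5, "turn": 0},
    {"x": 0.6, "y": 5, "z": 0, "turn": 0},
    {"x": 1.6, "y": 5, "z": 1, "turn": 0},
    {"x": 2, "y": 5, "z": 2, "turn": 0},
    {"x": 2, "y": 5, "z": 2, "turn": 0},
    {"x": 2, "y": 5, "z": 2, "turn": 0},
    {"x": 0, "y": 0, "z": 0, "turn": 0},
  ],
)

```text
clock: 8.68
ee_pos: [0.6295, -0.1009, 0.1055]
ee_rot: [[1.0, -0.004, -0.003], [-0.004, -1.0, -0.0], [-0.003, 0.0, -1.0]]
force: [-0.6, 0.2, 0.4]
grip_width: 0.752
```

Run:
```python
from h import *
p=save('wrist','w7.png'); s=robot.state()
print(s['ee_pos'],s['clock'],s['force'],s['grip_width'])
h=cv2.cvtColor(p['pixels'],cv2.COLOR_BGR2HSV)
m=((h[...,0]>18)&(h[...,0]<32)&(h[...,1]>140)&(h[...,2]>120)).astype(np.uint8); m[:, :100]=0;
n,l,st,ce=cv2.connectedComponentsWithStats(m); i=1+np.argmax(st[1:,4]); print(st[i],onz(p,(st[i][0]+st[i][2]/2,st[i][1]+st[i][3]/2),.006))
```

```text
[ 0.62926982 -0.09909187  0.1065071 ] 8.725 [-0.21278181  0.64404666  0.00642576] 0.749400080644437
[334 309  30  16 103] [ 0.65397902 -0.16012342  0.006     ]
```

View pics/w7.png

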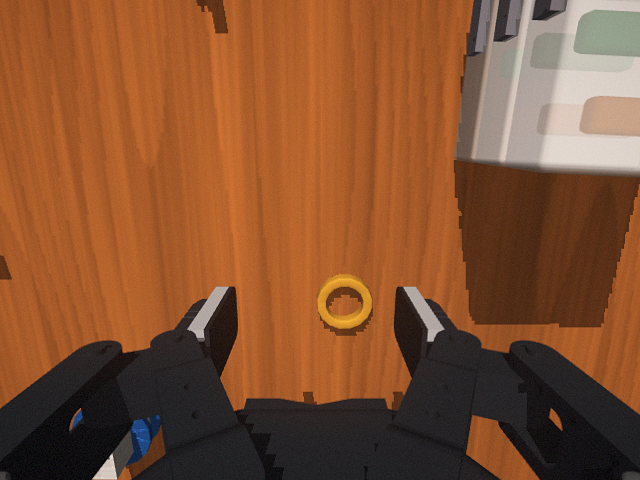

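Run:
```python
from h import *
import pickle
p=robot.read_camera('wrist'); pickle.dump(p,open('w7.pkl','wb'))
im=cv2.resize(p['pixels'][260:350,300:390],None,fx=6,fy=6,interpolation=cv2.INTER_CUBIC)
c=onz(p,(345,302),.006); print(c,robot.state()['ee_pos'])
a=np.linspace(0,2*np.pi,100)
for z,r,k in [(.006,.02,(0,255,0)),(0,.013,(255,0,255)),(.01,.013,(255,255,0))]:
    q=(proj(p,np.c_[c[0]+r*np.cos(a),c[1]+r*np.sin(a),0*a+z])-[300,260]+.5)*6-.5
    cv2.polylines(im,[np.round(q).astype(int)],True,k,1)
cv2.imwrite('pics/w7o.png',im)
```

```text
[ 0.65079684 -0.14684638  0.006     ] [ 0.62929503 -0.09786156  0.10731339]
```

View pics/w7o.png

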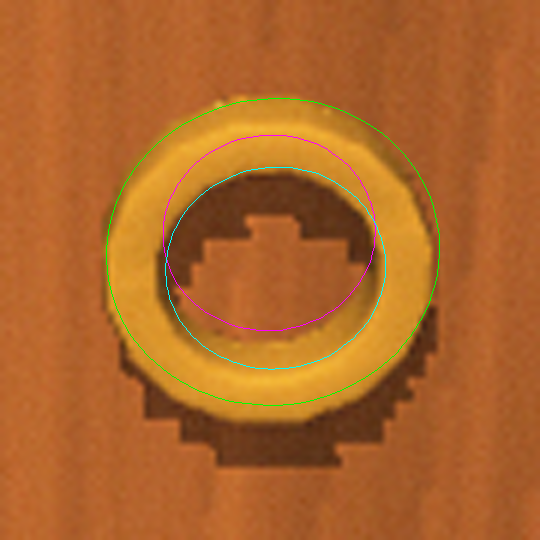

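Request:
servo_tool(
  steps=[
    {"x": 1.05, "y": 2.5, "z": 2, "turn": 0},
    {"x": 1.05, "y": 2.5, "z": 3, "turn": 0},
    {"x": 0, "y": 0, "z": 2, "turn": 0},
    {"x": 0, "y": 0, "z": 0, "turn": 0},
    {"x": 0, "y": 0, "z": 0, "turn": 0},
  ],
  grip=5.4,
)

```text
clock: 9.4
ee_pos: [0.6511, -0.1472, 0.0385]
ee_rot: [[1.0, 0.001, 0.001], [0.001, -1.0, -0.0], [0.001, 0.0, -1.0]]
force: [-0.2, -0.4, -0.1]
grip_width: 0.629
```

Run:
```python
from h import *
p=robot.read_camera('wrist')
u0,v0=260,240
im=cv2.resize(p['pixels'][v0:370,u0:390],None,fx=5,fy=5,interpolation=cv2.INTER_CUBIC)
e=robot.state()['ee_pos'];print(e,robot.state()['clock'])
a=np.linspace(0,2*np.pi,100)
for z,r,k in [(.006,.02,(0,255,0)),(0,.013,(255,0,255)),(.01,.013,(255,255,0))]:
    q=(proj(p,np.c_[.6503+r*np.cos(a),-.148+r*np.sin(a),0*a+z])-[u0,v0]+.5)*5-.5
    cv2.polylines(im,[np.round(q).astype(int)],True,k,1)
cv2.imwrite('pics/w8o.png',im)
```

```text
[ 0.65131474 -0.14717909  0.03889585] 9.45
```

View pics/w8o.png

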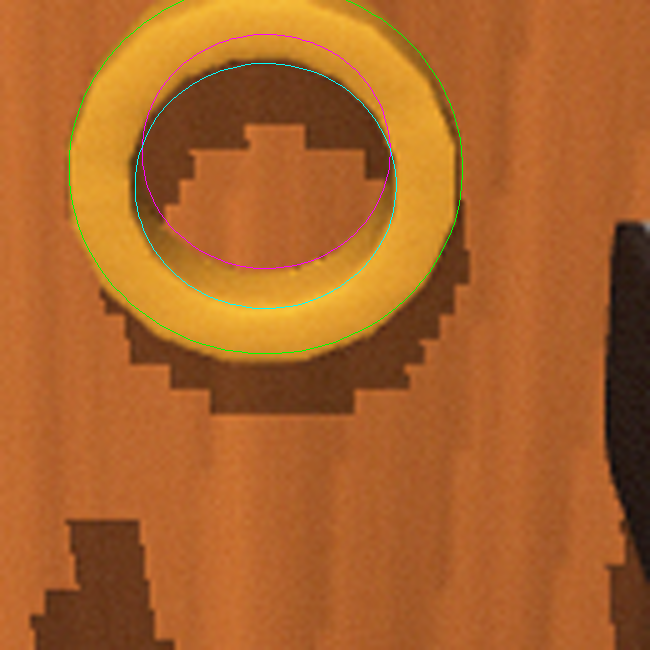

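Request:
servo_tool(
  steps=[
    {"x": -0.12, "y": 0.08, "z": 1.5, "turn": 0},
    {"x": 0, "y": 0, "z": 1.5, "turn": 0},
    {"x": 0, "y": 0, "z": 0.7, "turn": 0},
    {"x": 0, "y": 0, "z": 0, "turn": 0},
  ],
)

```text
clock: 9.95
ee_pos: [0.6488, -0.1481, -0.0003]
ee_rot: [[1.0, -0.0, -0.002], [-0.0, -1.0, 0.0], [-0.002, -0.0, -1.0]]
force: [0.6, -0.3, 0.1]
grip_width: 0.631
```

Request:
servo_tool(
  steps=[
    {"x": 0, "y": 0, "z": 0, "turn": 0},
    {"x": 0, "y": 0, "z": 0, "turn": 0},
    {"x": 0, "y": 0, "z": 0, "turn": 0},
    {"x": 0, "y": 0, "z": 0, "turn": 0},
  ],
  grip=3.4,
)

```text
clock: 10.45
ee_pos: [0.6498, -0.1484, 0.0012]
ee_rot: [[1.0, -0.0, 0.001], [-0.0, -1.0, -0.0], [0.001, 0.0, -1.0]]
force: [1.0, -0.9, 1.9]
grip_width: 0.447
```

Run:
```python
from h import *
p=robot.read_camera('wrist')
u0,v0=250,240
im=cv2.resize(p['pixels'][v0:370,u0:390],None,fx=4,fy=4,interpolation=cv2.INTER_CUBIC)
s=robot.state();e=s['ee_pos'];print(e,s['clock'],s['force'],s['grip_width'])
a=np.linspace(0,2*np.pi,100)
for z,r,k in [(.006,.02,(0,255,0)),(0,.013,(255,0,255)),(.01,.013,(255,255,0))]:
    q=(proj(p,np.c_[e[0]+r*np.cos(a),e[1]+r*np.sin(a),0*a+z])-[u0,v0]+.5)*4-.5
    cv2.polylines(im,[np.round(q).astype(int)],True,k,1)
cv2.imwrite('pics/w9o.png',im)
```

```text
[ 0.64975169 -0.14840176  0.00115436] 10.5 [-0.38885531  0.45119472  2.31470614] 0.4441065590989454
```

View pics/w9o.png

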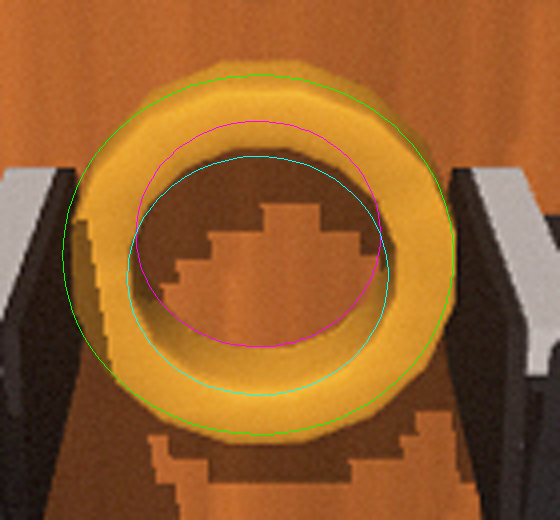

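Request:
servo_tool(
  steps=[
    {"x": 0, "y": 0, "z": -2, "turn": 0},
    {"x": 0, "y": 0, "z": -5, "turn": 0},
    {"x": -3, "y": 0, "z": -5, "turn": 0},
    {"x": -3.2, "y": -4, "z": -2, "turn": 0},
    {"x": -2, "y": -5.5, "z": 0, "turn": 0},
    {"x": -2, "y": -5.5, "z": 0, "turn": 0},
    {"x": 0, "y": -5.5, "z": 0, "turn": 0},
    {"x": 0, "y": -5, "z": 0, "turn": 0},
    {"x": 0, "y": -4.6, "z": 0, "turn": 0},
    {"x": 0, "y": 0, "z": 0, "turn": 0},
    {"x": 0, "y": 0, "z": 0, "turn": 0},
  ],
)

```text
clock: 11.88
ee_pos: [0.5472, 0.1526, 0.1406]
ee_rot: [[1.0, 0.001, -0.001], [0.001, -1.0, -0.0], [-0.001, 0.0, -1.0]]
force: [0.1, -0.5, -0.8]
grip_width: 0.448
```

Run:
```python
from h import *
s=robot.state();print(s['ee_pos'],s['clock'],s['force'],s['grip_width'])
```

```text
[0.5471589  0.15262992 0.14061171] 11.875 [ 0.12752673 -0.49861682 -0.76267588] 0.4482069387196114
```

Request:
servo_tool(
  steps=[
    {"x": 0, "y": 0, "z": 2, "turn": 0},
    {"x": 0, "y": 0, "z": 2, "turn": 0},
    {"x": 0, "y": 0, "z": 0.5, "turn": 0},
    {"x": 0, "y": 0, "z": 0, "turn": 0},
    {"x": 0, "y": 0, "z": 0, "turn": 0},
  ],
)

```text
clock: 12.5
ee_pos: [0.548, 0.1525, 0.0966]
ee_rot: [[1.0, -0.001, 0.001], [-0.001, -1.0, 0.0], [0.001, -0.0, -1.0]]
force: [-0.4, -0.1, -0.7]
grip_width: 0.442
```

Run:
```python
from h import *
p=robot.read_camera('wrist'); s=robot.state()
print(s['ee_pos'],s['clock'],s['force'],s['grip_width'])
overlay(p,.5477,.1523,16.5,(240,200,400,370),4,'o10.png')
```

```text
[0.54795632 0.15258958 0.09657329] 12.55 [0.14134033 0.00825614 0.25952482] 0.44687110402635893
```

View pics/o10.png

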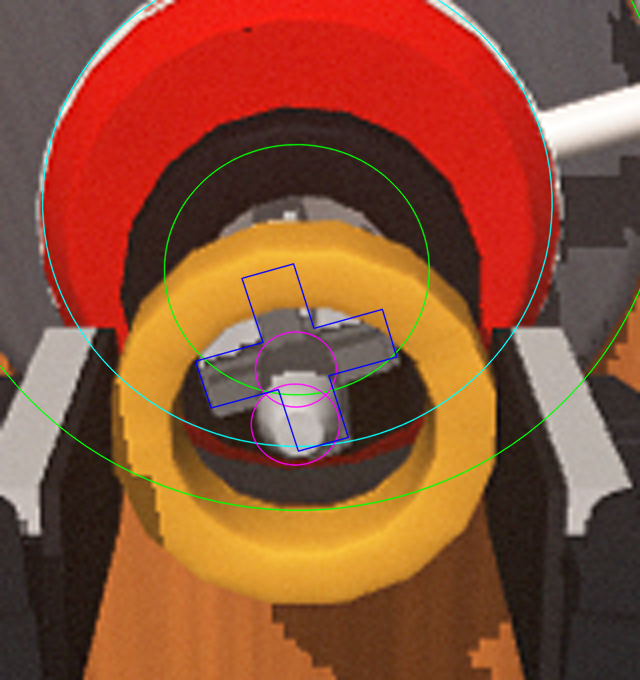

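Request:
servo_tool(
  steps=[
    {"x": -0.03, "y": 0, "z": 0.6, "turn": 0},
    {"x": 0, "y": 0, "z": 0.8, "turn": 0},
    {"x": 0, "y": 0, "z": 1, "turn": 0},
    {"x": 0, "y": 0, "z": 0.5, "turn": 0},
    {"x": 0, "y": 0, "z": 0, "turn": 0},
    {"x": 0, "y": 0, "z": 0, "turn": 0},
  ],
)

```text
clock: 13.3
ee_pos: [0.547, 0.1527, 0.0669]
ee_rot: [[1.0, 0.0, -0.0], [0.0, -1.0, -0.0], [-0.0, 0.0, -1.0]]
force: [-0.9, -0.3, 1.2]
grip_width: 0.447
```

Request:
servo_tool(
  steps=[
    {"x": 0, "y": 0, "z": 0, "turn": 0},
    {"x": 0, "y": 0, "z": 0, "turn": 0},
    {"x": 0, "y": 0, "z": 0, "turn": 0},
  ],
  grip=6.4,
)

```text
clock: 13.68
ee_pos: [0.5473, 0.1527, 0.0669]
ee_rot: [[1.0, -0.0, 0.0], [-0.0, -1.0, 0.0], [0.0, -0.0, -1.0]]
force: [-0.8, 0.3, -0.2]
grip_width: 0.752
```

Run:
```python
from h import *
p=robot.read_camera('wrist'); s=robot.state()
print(s['ee_pos'],s['clock'],s['force'],s['grip_width'])
overlay(p,.5477,.1523,16.5,(220,180,420,380),3,'o11.png')
```

```text
[0.54725829 0.1527329  0.06684064] 13.725 [-0.62796143 -0.13209737 -0.38148353] 0.7506542308244369
```

View pics/o11.png

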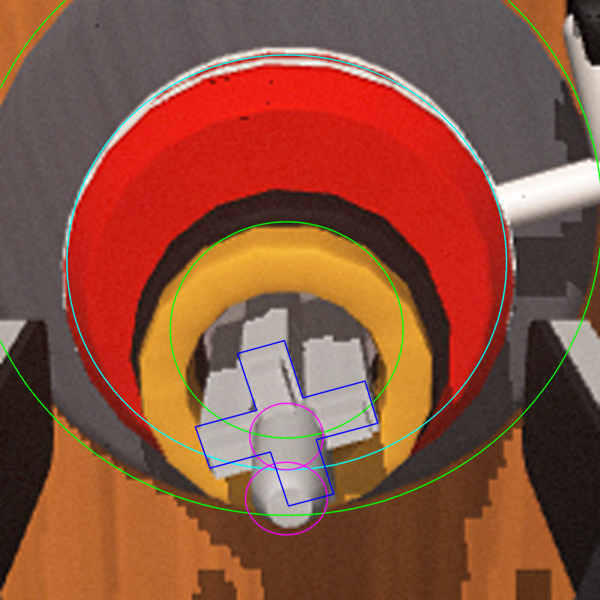

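Request:
servo_tool(
  steps=[
    {"x": 0, "y": 0, "z": -2, "turn": 0},
    {"x": 0, "y": 0, "z": -5, "turn": 0},
    {"x": 0, "y": 2, "z": -4, "turn": 0},
    {"x": -1, "y": 5.5, "z": 0, "turn": 0},
    {"x": -1, "y": 5.5, "z": 0, "turn": 0},
    {"x": -1, "y": 5.5, "z": 0, "turn": 0},
    {"x": -1, "y": 5.5, "z": 0, "turn": 0},
    {"x": -1, "y": 5.5, "z": 0, "turn": 0},
    {"x": -1, "y": 5.5, "z": 0, "turn": 0},
    {"x": 0, "y": 0, "z": 0, "turn": 0},
    {"x": 0, "y": 0, "z": 0, "turn": 0},
  ],
)

```text
clock: 15.1
ee_pos: [0.487, -0.1973, 0.1767]
ee_rot: [[1.0, -0.001, -0.0], [-0.001, -1.0, 0.0], [-0.0, -0.0, -1.0]]
force: [0.0, 0.4, 0.9]
grip_width: 0.751
```

Run:
```python
from h import *
import pickle
p=save('wrist','w12.png'); pickle.dump(p,open('w12.pkl','wb')); s=robot.state()
print(s['ee_pos'],s['clock'],s['force'],s['grip_width'])
```

```text
[ 0.48719774 -0.19662101  0.17674146] 15.15 [ 0.70749041  0.44487719 -1.17448198] 0.7551543678412964
```

View pics/w12.png

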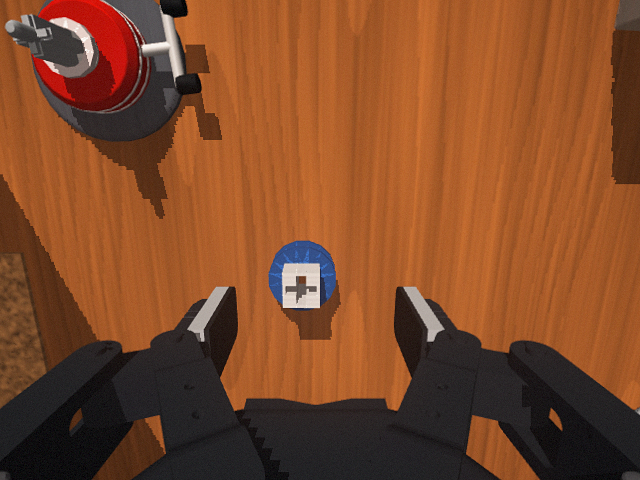

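```bash
cat >> h.py <<'E'
def spoolov(p,x,y,yaw,z0,box,f,fn):
    u0,v0,u1,v1=box
    im=cv2.resize(p['pixels'][v0:v1,u0:u1],None,fx=f,fy=f,interpolation=cv2.INTER_CUBIC)
    a=np.linspace(0,2*np.pi,120,endpoint=False)
    c,s=np.cos(np.radians(yaw)),np.sin(np.radians(yaw)); R=np.array([[c,-s],[s,c]])
    def dr(xy,z,col):
        xy=np.asarray(xy)@R.T+[x,y]
        q=(proj(p,np.c_[xy,np.full(len(xy),z+z0)])-[u0,v0]+.5)*f-.5
        cv2.polylines(im,[np.round(q*8).astype(int)],True,col,1,cv2.LINE_AA,3)
    circ=lambda r:np.c_[r*np.cos(a),r*np.sin(a)]
    dr(circ(.029),.022,(0,255,0)); b=.015; dr([(b,b),(-b,b),(-b,-b),(b,-b)],.046,(0,0,255))
    l,w=.0125,.004
    dr([(l,w),(w,w),(w,l),(-w,l),(-w,w),(-l,w),(-l,-w),(-w,-w),(-w,-l),(w,-l),(w,-w),(l,-w)],.046,(255,0,255))
    cv2.imwrite('pics/'+fn,im)
E
python3 - <<'E'
from h import *
import pickle
p=pickle.load(open('w12.pkl','rb'))
c=onz(p,(301,286),.046); print(c)
spoolov(p,c[0],c[1],0,0,(255,225,350,320),6,'o12.png')
E
```

```text
[ 0.47599977 -0.24511461  0.046     ]
```

View pics/o12.png

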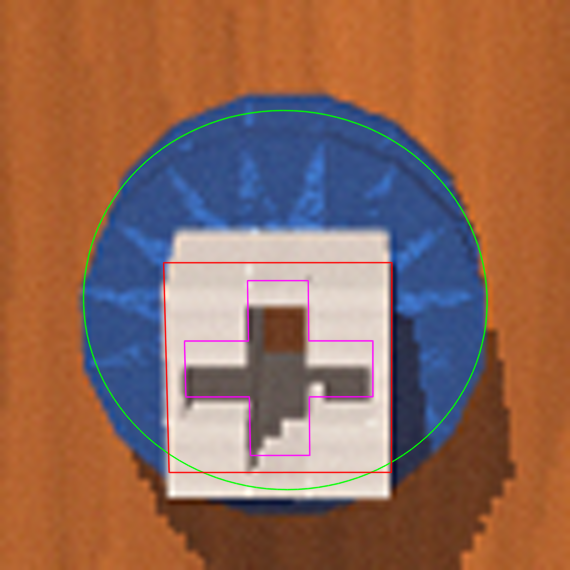

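Request:
servo_tool(
  steps=[
    {"x": -0.55, "y": 2.6, "z": 3, "turn": 0},
    {"x": -0.55, "y": 2.5, "z": 3, "turn": 0},
    {"x": 0, "y": 0, "z": 3, "turn": 0},
    {"x": 0, "y": 0, "z": 0, "turn": 0},
    {"x": 0, "y": 0, "z": 0, "turn": 0},
  ],
)

```text
clock: 15.78
ee_pos: [0.477, -0.2475, 0.0878]
ee_rot: [[1.0, 0.002, 0.001], [0.002, -1.0, -0.0], [0.001, 0.0, -1.0]]
force: [0.3, -0.4, 0.4]
grip_width: 0.751
```

Run:
```python
from h import *
p=robot.read_camera('wrist'); s=robot.state()
print(s['ee_pos'],s['clock'],s['force'],s['grip_width'])
spoolov(p,.476,-.2485,0,0,(235,200,405,360),4,'o13.png')
```

```text
[ 0.47724354 -0.24781517  0.08814937] 15.825 [-0.11511236  0.38453037  0.91825946] 0.7470148732718549
```

View pics/o13.png

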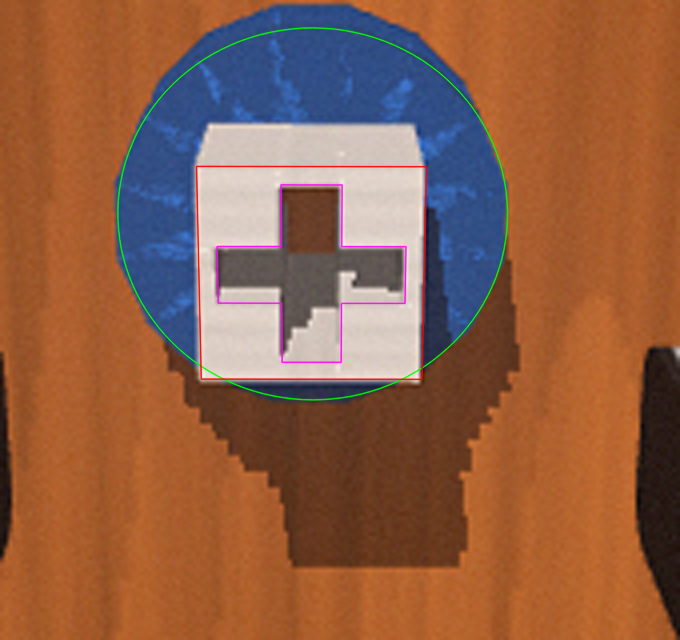

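Request:
servo_tool(
  steps=[
    {"x": -0.1, "y": 0.1, "z": 2.5, "turn": 0},
    {"x": 0, "y": 0, "z": 2.5, "turn": 0},
    {"x": 0, "y": 0, "z": 1, "turn": 0},
    {"x": 0, "y": 0, "z": 0, "turn": 0},
  ],
  grip=5.0,
)

```text
clock: 16.32
ee_pos: [0.4754, -0.2491, 0.0272]
ee_rot: [[1.0, 0.0, -0.0], [0.0, -1.0, -0.0], [-0.0, 0.0, -1.0]]
force: [-0.0, -1.3, 0.4]
grip_width: 0.583
```

Request:
servo_tool(
  steps=[
    {"x": 0, "y": 0, "z": 0, "turn": 0},
    {"x": 0, "y": 0, "z": 0, "turn": 0},
    {"x": 0, "y": 0, "z": 0, "turn": 0},
    {"x": 0, "y": 0, "z": 0, "turn": 0},
  ],
  grip=2.0,
  squeeze=60,
)

```text
clock: 16.82
ee_pos: [0.4761, -0.2497, 0.0282]
ee_rot: [[1.0, 0.0, 0.002], [0.0, -1.0, -0.001], [0.002, 0.001, -1.0]]
force: [0.4, 1.1, 5.9]
grip_width: 0.336
```

Run:
```python
from h import *
p=robot.read_camera('wrist'); s=robot.state()
print(s['ee_pos'],s['clock'],s['force'],s['grip_width'])
e=s['ee_pos']
spoolov(p,e[0],e[1],0,0,(235,220,405,370),4,'o14.png')
```

```text
[ 0.4761127  -0.24972001  0.02813889] 16.875 [0.04281414 0.21011689 6.12691305] 0.33363591816996835
```

View pics/o14.png

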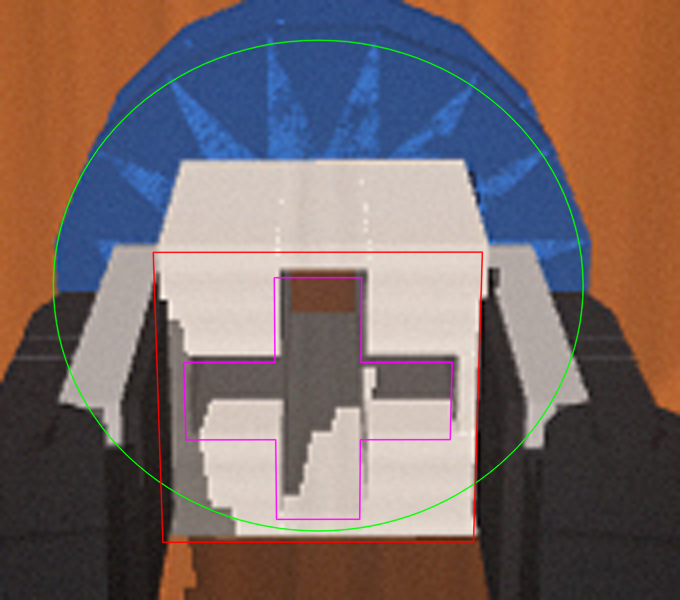

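Request:
servo_tool(
  steps=[
    {"x": 0, "y": 0, "z": -2, "turn": 0},
    {"x": 0, "y": 0, "z": -4.5, "turn": 0},
    {"x": 0, "y": -1, "z": -6, "turn": 0},
    {"x": 0.7, "y": -4, "z": -1, "turn": 0},
    {"x": 0.8, "y": -5.1, "z": 0, "turn": 0},
    {"x": 0.8, "y": -5, "z": 0, "turn": 0},
    {"x": 0.8, "y": -5, "z": 0, "turn": 0},
    {"x": 1, "y": -5, "z": 0, "turn": 0},
    {"x": 1, "y": -5, "z": 0, "turn": 0},
    {"x": 1, "y": -5, "z": 0, "turn": 0},
    {"x": 1, "y": -5, "z": 0, "turn": 0},
    {"x": 0, "y": 0, "z": 0, "turn": 0},
  ],
)

```text
clock: 18.38
ee_pos: [0.5466, 0.1549, 0.1619]
ee_rot: [[1.0, 0.004, 0.001], [0.004, -1.0, 0.001], [0.001, -0.001, -1.0]]
force: [0.5, -0.6, -1.5]
grip_width: 0.339
```

Request:
servo_tool(
  steps=[
    {"x": 0, "y": 0, "z": 0, "turn": -0.144},
    {"x": 0, "y": 0, "z": 0, "turn": -0.144},
    {"x": 0, "y": 0, "z": 0, "turn": 0},
    {"x": 0, "y": 0, "z": 0, "turn": 0},
  ],
)

```text
clock: 18.88
ee_pos: [0.5461, 0.1511, 0.162]
ee_rot: [[0.96, 0.28, 0.0], [0.28, -0.96, -0.0], [0.0, 0.0, -1.0]]
force: [0.1, -0.2, -0.5]
grip_width: 0.337
```

Run:
```python
from h import *
import pickle
p=robot.read_camera('wrist'); s=robot.state(); pickle.dump((p,s),open('w15.pkl','wb'))
print(s['ee_pos'],s['ee_rot'],s['clock'],s['force'],s['grip_width'])
overlay(p,.5477,.1522,16.5,(220,150,420,350),3,'o15.png')
e=s['ee_pos']
spoolov(p,e[0],e[1],16.5,e[2]-.0281,(235,220,405,370),4,'o15s.png')
```

```text
[0.54612493 0.15124485 0.1619416 ] [[ 9.59682281e-01  2.81087033e-01  1.40774594e-05]
 [ 2.81087033e-01 -9.59682279e-01 -5.77804930e-05]
 [-2.73145900e-06  5.94079065e-05 -9.99999998e-01]] 18.925 [-0.10160735 -0.0636717  -1.10944764] 0.33373272574121937
```

View pics/o15.png

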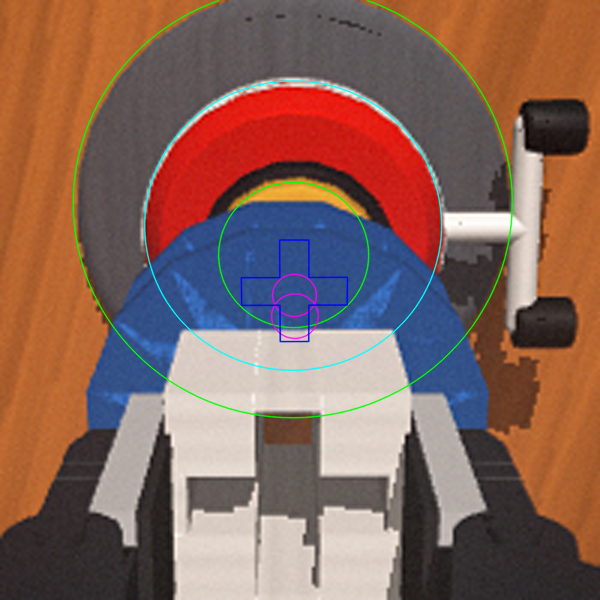

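View pics/o15s.png

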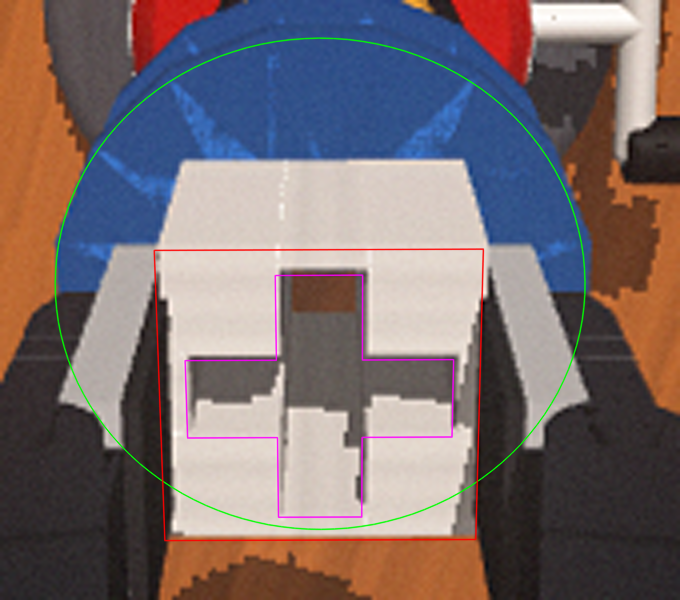

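Request:
servo_tool(
  steps=[
    {"x": 0.13, "y": 0, "z": 0, "turn": 0},
    {"x": 0, "y": 0, "z": 2, "turn": 0},
    {"x": 0, "y": 0, "z": 0.5, "turn": 0},
    {"x": 0, "y": 0, "z": 0, "turn": 0},
    {"x": 0, "y": 0, "z": 0, "turn": 0},
  ],
)

```text
clock: 19.55
ee_pos: [0.5477, 0.1522, 0.1373]
ee_rot: [[0.959, 0.284, 0.001], [0.284, -0.959, 0.0], [0.001, -0.0, -1.0]]
force: [1.1, 0.5, -1.6]
grip_width: 0.332
```

Run:
```python
from h import *
import pickle
p=robot.read_camera('wrist'); s=robot.state()
print(s['ee_pos'],s['clock'],s['force'],s['grip_width'])
overlay(p,.5477,.1522,16.5,(220,170,420,370),3,'o16.png')
q=robot.read_camera('side');overlay(q,.5477,.1525,16.5,(240,250,340,350),6,'o16s.png')
```

```text
[0.54772852 0.15217653 0.13736952] 19.6 [-0.60345162 -0.16499344 -1.11240106] 0.3387423947752488
```

View pics/o16.png

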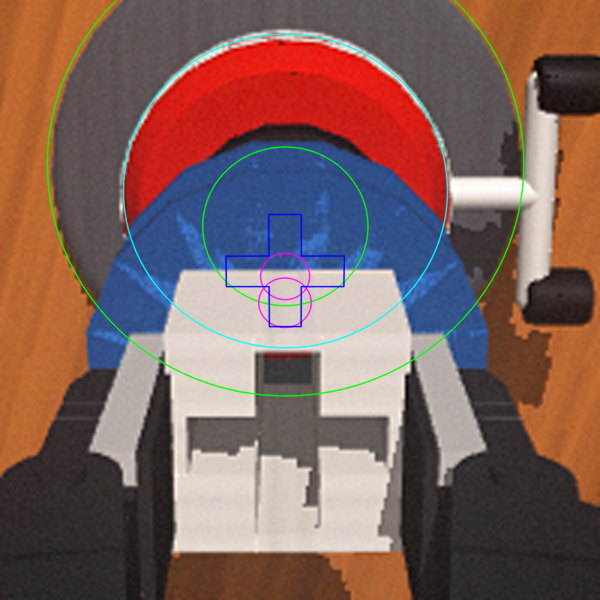

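View pics/o16s.png

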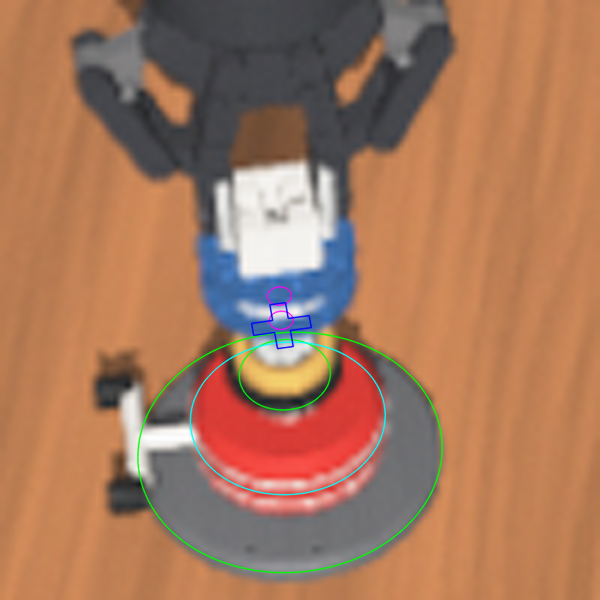

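Request:
servo_tool(
  steps=[
    {"x": -0.04, "y": 0.05, "z": 0.5, "turn": 0},
    {"x": 0, "y": 0, "z": 0.6, "turn": 0},
    {"x": 0, "y": 0, "z": 0.4, "turn": 0},
    {"x": 0, "y": 0, "z": 0, "turn": 0},
    {"x": 0, "y": 0, "z": 0, "turn": 0},
  ],
)

```text
clock: 20.27
ee_pos: [0.5472, 0.1515, 0.1218]
ee_rot: [[0.959, 0.284, -0.0], [0.284, -0.959, 0.0], [-0.0, -0.0, -1.0]]
force: [1.0, 0.1, 0.7]
grip_width: 0.334
```

Run:
```python
from h import *
import pickle
p=robot.read_camera('wrist'); s=robot.state()
print(s['ee_pos'],s['clock'],s['force'],s['torque'],s['grip_width'])
overlay(p,.5477,.1522,16.5,(235,240,405,380),4,'o17.png')
```

```text
[0.54723001 0.15153401 0.1219116 ] 20.325 [ 0.02644099 -1.03120349 -1.14264872] [ 0.0695076  -0.02472565  0.01573341] 0.3386433840442169
```

View pics/o17.png

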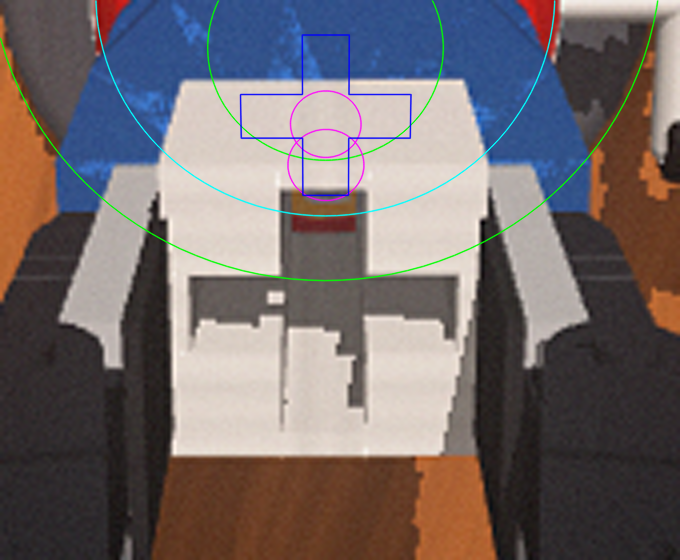

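Request:
servo_tool(
  steps=[
    {"x": 0, "y": 0, "z": 0.3, "turn": 0},
    {"x": 0, "y": 0, "z": 0.3, "turn": 0},
    {"x": 0, "y": 0, "z": 0.2, "turn": 0},
    {"x": 0, "y": 0, "z": 0, "turn": 0},
  ],
)

```text
clock: 20.82
ee_pos: [0.547, 0.1515, 0.1135]
ee_rot: [[0.959, 0.284, -0.0], [0.284, -0.959, -0.0], [-0.0, -0.0, -1.0]]
force: [-0.3, 0.8, -0.6]
grip_width: 0.336
```

Request:
servo_tool(
  steps=[
    {"x": 0, "y": 0, "z": 0.2, "turn": 0},
    {"x": 0, "y": 0, "z": 0.2, "turn": 0},
    {"x": 0, "y": 0, "z": 0, "turn": 0},
  ],
)

```text
clock: 21.2
ee_pos: [0.547, 0.1514, 0.1096]
ee_rot: [[0.959, 0.284, -0.0], [0.284, -0.959, -0.0], [-0.0, 0.0, -1.0]]
force: [1.4, 0.0, -2.0]
grip_width: 0.336
```

Request:
servo_tool(
  steps=[
    {"x": 0, "y": 0, "z": 0.2, "turn": 0},
    {"x": 0, "y": 0, "z": 0.2, "turn": 0},
    {"x": 0, "y": 0, "z": 0.1, "turn": 0},
    {"x": 0, "y": 0, "z": 0, "turn": 0},
    {"x": 0, "y": 0, "z": 0, "turn": 0},
  ],
)

```text
clock: 21.82
ee_pos: [0.5471, 0.1514, 0.1048]
ee_rot: [[0.959, 0.284, -0.0], [0.284, -0.959, -0.0], [-0.0, 0.0, -1.0]]
force: [-0.2, 0.2, -1.8]
grip_width: 0.337
```

Request:
servo_tool(
  steps=[
    {"x": 0, "y": 0, "z": 0.2, "turn": 0},
    {"x": 0, "y": 0, "z": 0.2, "turn": 0},
    {"x": 0, "y": 0, "z": 0.2, "turn": 0},
    {"x": 0, "y": 0, "z": 0, "turn": 0},
    {"x": 0, "y": 0, "z": 0, "turn": 0},
  ],
)

```text
clock: 22.45
ee_pos: [0.5473, 0.1515, 0.099]
ee_rot: [[0.959, 0.284, 0.0], [0.284, -0.959, 0.0], [0.0, 0.0, -1.0]]
force: [-0.9, -1.1, 3.5]
grip_width: 0.333
```

Run:
```python
from h import *
import pickle
p=robot.read_camera('wrist'); s=robot.state()
print(s['ee_pos'],s['clock'],s['force'],s['torque'],s['grip_width'])
e=s['ee_pos']
spoolov(p,e[0],e[1],16.5,e[2]-.0281,(235,200,405,350),4,'o18.png')
q=robot.read_camera('side');cv2.imwrite('pics/s18.png',cv2.resize(q['pixels'][250:350,240:340],None,fx=6,fy=6,interpolation=cv2.INTER_CUBIC))
```

```text
[0.54727313 0.15149964 0.09893543] 22.5 [-0.80704692 -1.15483853  4.14425346] [-0.14312932  0.06816012 -0.00686537] 0.33730048084795466
```

View pics/o18.png

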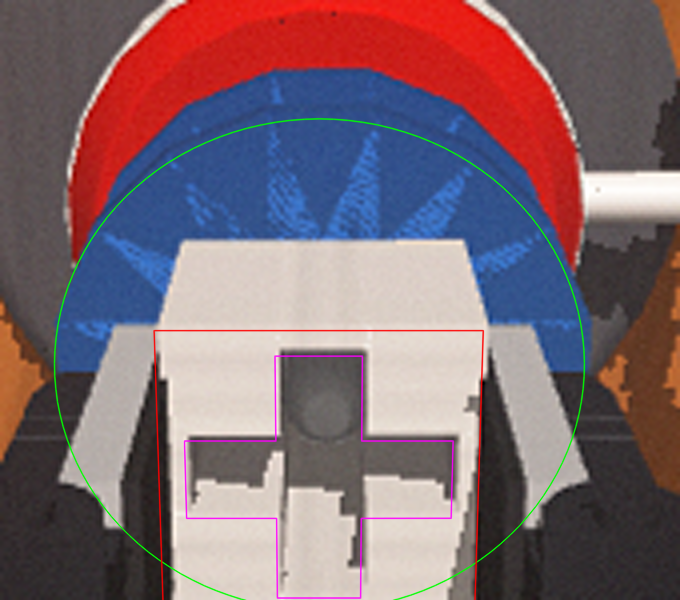

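View pics/s18.png

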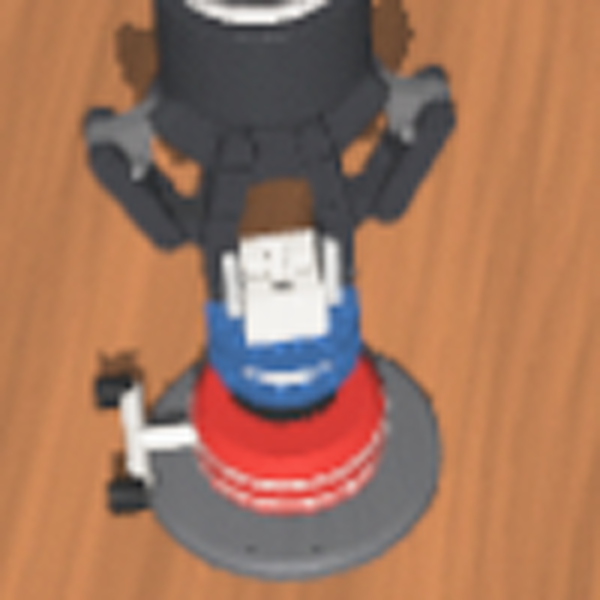

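Request:
servo_tool(
  steps=[
    {"x": 0, "y": 0, "z": 0.15, "turn": 0},
    {"x": 0, "y": 0, "z": 0.1, "turn": 0},
    {"x": 0, "y": 0, "z": 0, "turn": 0},
    {"x": 0, "y": 0, "z": 0, "turn": 0},
    {"x": 0, "y": 0, "z": 0, "turn": 0},
  ],
)

```text
clock: 23.18
ee_pos: [0.5473, 0.1515, 0.0965]
ee_rot: [[0.959, 0.284, 0.0], [0.284, -0.959, 0.0], [0.0, -0.0, -1.0]]
force: [-0.5, -0.8, 5.4]
grip_width: 0.332
```

Run:
```python
from h import *
s=robot.state(); print(s['ee_pos'],s['clock'],s['force'],s['torque'],s['grip_width'])
p=robot.read_camera('wrist')
e=robot.state()['ee_pos']
spoolov(p,e[0],e[1],16.5,e[2]-.0281,(235,200,405,350),4,'o19.png')
print(robot.state()['force'])
```

```text
[0.54727937 0.15150782 0.09650236] 23.175 [-0.49865781 -0.80179764  5.41502802] [-0.23265645  0.19415659 -0.01653122] 0.33225444328060877
[-0.50426535 -1.52144837  5.86873265]
```

View pics/o19.png

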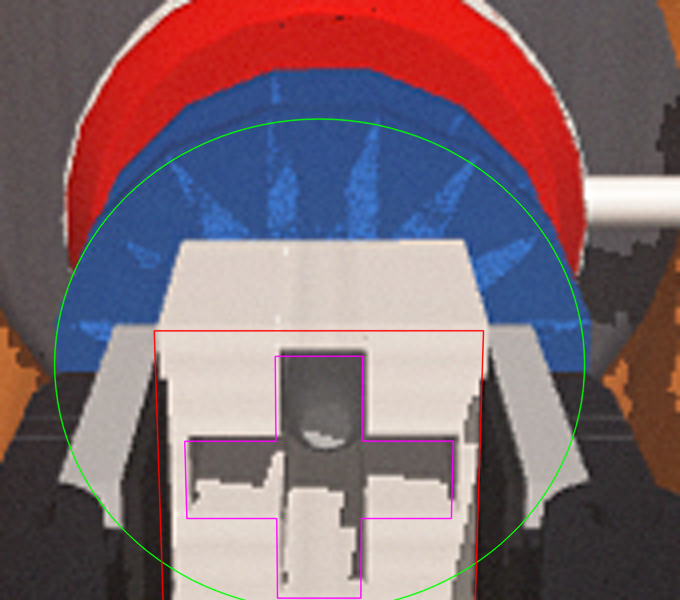

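Run:
```python
from h import *
print(robot.finish_job())
s=robot.state(); print(s['clock'],s['ee_pos'],s['force'])
```

```text
the job is handed in; nothing more can be done
None
the job is handed in; nothing more can be done
```

I rebuilt the reel that stood farthest from the base, about 0.57 m out. The black collar went on first, then the brass collar, then the spool turned to about 16.4° to match the splines. I handed the job in at about 23 s, still gripping the spool at 60 N and pushing it down; the hand-in gave no verdict.

- **Collars:** after each release, the wrist picture showed the collar flat and centred round the post: black on the seat, then brass on black.
- **Meshing:** the spool went down past the 85 mm spline stop with no jump in force. It did not slip in the fingers.
- **Press depth:** the two estimates differ a little. From the gripper height, the spool's underside is at about 68.4 mm, so the seat is in by about 7.6 mm. The wrist force rose by about 7 N from its reading just before contact, which suggests about 6 mm. Both are well over the required 4 mm.
- **Measurement error:** close up, the wrist camera read about 0.5 mm off sideways. I corrected for that by comparing the spool and the post as the same camera saw them.
- **Boxes, float and torch:** I sent no moves near them and saw no contact, but I did not check their positions again at the end.

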